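# Set a carton sealer's side guides to a carton with its star wheel

### The job

Set the bench carton sealer for the tall narrow carton: stand that carton upright on the middle of the roller bed, lengthwise between the two side guides, and let go of it; then wind the star wheel clockwise, pushing spoke after spoke, until the near guide has pushed the carton flat against the fixed guide and the guides hold it snugly. Wind by the wheel only, never push the guide itself; stop as soon as the carton is snug, before the guides crush it, and leave the other things on the table where they are.

Things in the scene. Friction and masses are not known exactly. Their poses are not given: they have to be found in the camera images.
- sealer: Grey bench carton sealer, fixed to the table. Origin on the table surface; x across the bed (away from the robot at yaw 0), y along it, z up. Roller bed 230 mm (x) by 190 mm (y), centred at x 0, y 100 mm, roller tops 90 mm above the table. The drive box at the -y end (x -104 to 104, y -238 to -38 mm, top 92 mm high) carries the star wheel; rack and gear under the wheel are below 112 mm.
- bed_middle (a point): Middle of the roller bed, at the height of the roller tops; sealer's axes. The far, fixed guide is a rail like the near one, clamped on the rods and not moved in this job; its inner face stands at sealer x = 65 mm, give or take 11 mm, as the last user left it.
- wheel_hub (a point): Point on the star wheel's upright axis at mid-height of its spokes, 155 mm above the table, at the sealer's x 0, y -140 mm; does not turn with the wheel. Hub 52 mm across, its nut 22 mm above this point. Five level steel spokes, 12 mm thick, 72 degrees apart, bare from 26 to 89 mm from the axis, each ending in a black grip 21 mm across that reaches out to 113 mm.
- star_wheel (a joint): Turn of the wheel, rad; grows clockwise seen from above and moves the near guide towards the fixed one by 20 mm per rad. At 0 one spoke points along the sealer's -x; at q it has swung q clockwise. Starts at 0.4 to 1.65, can go to 5.2. Slow winding has a steady drag of 0.35 N m (6 N on a spoke 60 mm from the axis), 0.42 while the carton slides along; the drag also holds wheel and guide where left.
- moving_guide: Near guide: aluminium rail 260 mm long (y), 10 mm thick, top 37 mm above the rollers, on springs. Origin on its unloaded inner face, mid-length, at roller height, at sealer x = -65 mm + 20 mm x wheel value. Once the carton is caught, winding adds about 10 N on it per mm, felt as 1 N more on a spoke at 60 mm per 3 N. 6 to 15 N is snug, and the drag holds it; over 30 N crushes the carton's side.
- carton: The tall narrow carton: plain brown board, about 58 mm wide (its x), 150 mm long (its y), 100 mm high, 0.2 to 0.4 kg. Origin at the centre of its underside, z up. It starts upright on the table, left of the sealer.
- carton_square: Bystander: brown carton 105 x 105 x 60 mm, origin at the centre of its underside.
- carton_flat: Bystander: white flat carton 85 (x) x 125 (y) x 32 mm, origin at the centre of its underside.
- tape_roll: Bystander: roll of brown tape lying flat, 96 mm across, 48 mm high, origin at the centre of its underside.
- ice_brick: Bystander: white cooling brick 90 (x) x 150 (y) x 26 mm, origin at the centre of its underside.
- logger: Bystander: white temperature logger 75 (x) x 48 (y) x 18 mm, origin at the centre of its underside.
- marker: Bystander: black marker pen lying along its x, 135 mm long, 15 mm thick, origin at the centre of its underside.

How it is judged:
By the outcome, as a careful person would: the job done as asked, in the order asked, and still so for the second after the job is handed in, with the robot touching nothing.
It also fails if it takes over 72 s, if anything falls off the work surface, if the arm or the gripper's body presses on something with over 40 N, if the wrist force passes 120 N, or if a joint passes its speed limit or range.

### The arm

A 7-joint arm with a two-finger parallel gripper is mounted at the origin on the work surface. World frame = base frame: x ahead of the robot, y to its left, z up, the work surface at z = 0. Lengths are in m, angles in rad, forces in N, time in s.
With the tool pointing down it reaches from about 0.425 to 0.875 m from the base axis. Payload 4.7 kg.
Tool frame: the origin (TCP) lies midway between the tips of the shut fingers; the grasp point (between the pads) lies 19 mm behind it; y points along the fingers, z is the direction in which the jaws open and shut, and the axes are right-handed (so a half turn about y gives the same grasp; the last joint's range is limited). The gripper opens to 87 mm and grips with 3 to 60 N. Pads are 19 mm wide; open, the fingers measure 117 mm over their backs; the gripper's body (75 mm by 190 mm) begins 51 mm behind the grasp point.
Start: joints at [-1.193, 0.321, -0.07, 1.45, 0.023, 1.371, -0.057], TCP at [0.231, 0.607, 0.223] pointing down, gripper open.
Joint ranges: [-2.86, 2.86], [-0.3, 2.09], [-1.38, 1.24], [0.06, 2.45], [-1.56, 4.7], [0.09, 2.05], [-2.69, 2.69]. Speed limits (rad/s): [2.57, 2.57, 3.14, 3.14, 3.14, 3.14, 3.14].

### API

Orientations are given as a rotation vector (axis times angle).
In Python, from bench import ctrl gives the robot as it stands.
- The arm moves only by the tool play_rows, never from a script. Its arguments are lists of equal length, an entry for each row: "translation": the shift along the tool's x, y, z in mm, a list of three; "turn": the turn, a rotation vector about the tool's x, y, z in rad, a list of three; "fingers": the opening, from -1 (shut) to 1 (fully open), so that 0 is half open. In form: {"translation": [[dx, dy, dz], ...], "turn": [[wx, wy, wz], ...], "fingers": [fingers, ...]}. A call has exactly 10 rows; each row shifts and turns the commanded pose from where the row before left it, along the tool's axes as they then stand; what a row does not reach is not made up. A row lasts 1/12 s, in which the tool goes at most 41.7 mm and 7.16 degrees, less where a joint would pass 70% of its speed; a pose out of reach is approached as far as the arm can. A call with a gripper value outside its range is refused whole. The fingers move at their own pace and stop on an object; "grip_force" is the grip in N (left out, the last holds). Time passes only in rows, so rows that do not move let the fingers close, or fill a call up. It gives the time, the measured TCP pose, the force and the opening at its end, in the units of the state.
- ctrl.get_state(): the state, without advancing time (a new reading comes with each control period).
- ctrl.get_image(name): name is "scene" or "top" or "wrist"; returns the picture (400x640x3 uint8, blue, green, red); there is no depth.
- ctrl.camera_info(name): a dict with "camera_matrix" (3x3 intrinsics, pixels), "R" (3x3) and "t" (3): a world point X has camera coordinates R X + t. Camera axes: x right, y down, z forward; pixel columns grow to the right and rows downward; lengths in m; the calibration is good to about 2 mm. A picture is of the moment at which its call begins: read the wrist's pose just before it. camera_info takes no time and is no camera call; for the wrist camera it gives the pose at the moment of the call.
- ctrl.close_job(): hands the job in, once; it reports no verdict.
The state is a dict: "time": time; "joint_positions": joint angles; "qd": joint speeds; "joint_torque": joint torques, N m; "position": TCP position; "tool_rot": TCP orientation; "ft_force": force on the tool from outside, world axes, zero at the start; "torque": the same for the moment, N m; "grip_width": opening from 0.0 (shut) to 1.0 (fully open).
Only numpy, scipy, OpenCV 4.12 (cv2) and the standard library are available. Lean on these libraries where they do the work, as an engineer would, in place of code of your own. Each camera call takes 0.05 s, during which the arm holds its last target.

## Working session

There is one attempt and no reset: what is moved stays moved. The work goes in short steps, Python scripts to look and compute and a tool call to move; the robot and the scene stay as the last step left them, time stands still between calls to the robot, and variables do not carry over. Pictures are saved under pics/ and viewed, and the job is handed in when it is done.

Besides the shell and the picture viewer there is one more tool, called after "Request:" as name(argument=value, ...), one argument or row to a line, values as JSON. play_rows: Moves the arm, as the interface text tells. Its arguments: {"type":"object","properties":{"translation":{"type":"array"},"turn":{"type":"array"},"fingers":{"type":"array"},"grip_force":{"type":"number"}},"required":["translation","turn","fingers"]}

```bash
ls; mkdir -p pics; python3 - <<'E'
from bench import ctrl
import cv2,json
s=ctrl.get_state();print(s)
for n in ["scene","top","wrist"]:
    i=ctrl.camera_info(n);print(n,i)
    cv2.imwrite(f"pics/{n}0.png",ctrl.get_image(n))
E
```

```text
pics
{'time': 0.0, 'joint_positions': array([-1.19291331,  0.32184338, -0.07009664,  1.45165088,  0.02260557,
        1.37082382, -0.05688939]), 'qd': array([ 0.00207139, -0.00261264, -0.00026712,  0.00127928,  0.00022255,
        0.00016112,  0.00022833]), 'joint_torque': array([ 3.26587924e-04, -4.91282916e+01, -4.03997898e-01, -3.12536466e+01,
       -6.40934589e-02,  4.35192743e-02,  1.79311501e-04]), 'position': array([0.23112282, 0.60692863, 0.2214605 ]), 'tool_rot': array([-1.55381685,  0.28566178, -0.28526471]), 'ft_force': array([-0.54689416,  0.19064433,  0.57605406]), 'torque': array([0.07562479, 0.00350563, 0.04434658]), 'grip_width': 0.9958337371565846}
scene {'camera_matrix': array([[410.51146371,   0.        , 321.15652418],
       [  0.        , 410.51146371, 202.18264703],
       [  0.        ,   0.        ,   1.        ]]), 'R': array([[ 0.80908808,  0.58750754, -0.01453831],
       [ 0.42288108, -0.5991945 , -0.67980699],
       [-0.40810301,  0.54387576, -0.73324695]]), 't': array([-0.43956901, -0.08356127,  1.53293987])}
top {'camera_matrix': array([[407.91718802,   0.        , 319.95808048],
       [  0.        , 407.91718802, 193.9879923 ],
       [  0.        ,   0.        ,   1.        ]]), 'R': array([[-0.02846281, -0.99953984, -0.01048718],
       [-0.98171525,  0.02992761, -0.18798807],
       [ 0.18821542,  0.00494476, -0.98211532]]), 't': array([0.08434463, 0.49743921, 1.02687404])}
wrist {'camera_matrix': array([[291.22906776,   0.        , 322.3542542 ],
       [  0.        , 291.22906776, 198.33828082],
       [  0.        ,   0.        ,   1.        ]]), 'R': array([[ 0.35536738,  0.93472246, -0.0028207 ],
       [ 0.89748951, -0.3403656 ,  0.28047074],
       [ 0.26120223, -0.1022017 , -0.95985843]]), 't': array([-0.64891458, -0.03533131,  0.39080515])}
```

View pics/scene0.png

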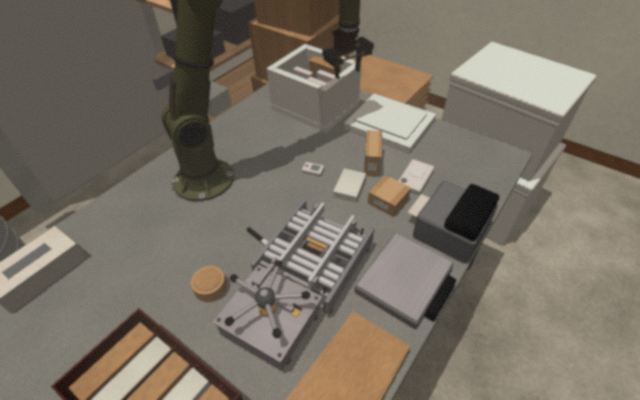

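View pics/top0.png

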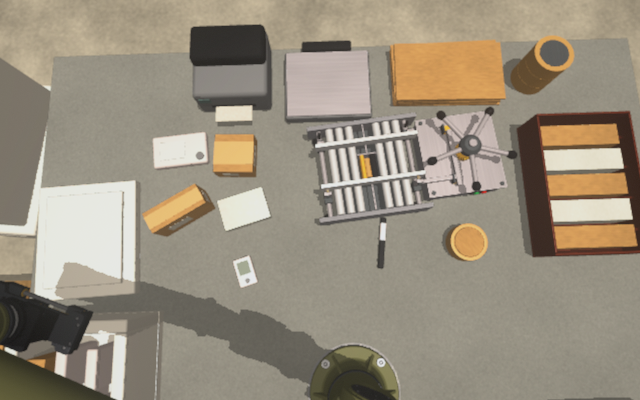

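View pics/wrist0.png

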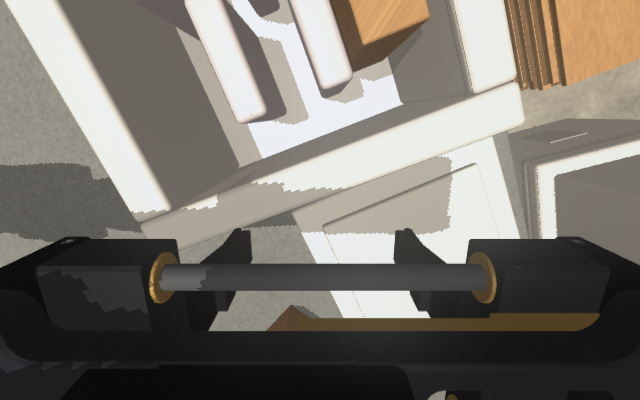

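The top view shows the tall carton at about (178,210), the square carton at (235,155), the sealer bed at about (372,168) and the wheel hub at (470,146). I'll enlarge these.

```bash
python3 - <<'E'
import cv2
t=cv2.imread("pics/top0.png")
cv2.imwrite("pics/c1.png",cv2.resize(t[120:270,130:290],None,fx=5,fy=4*1.0,interpolation=cv2.INTER_CUBIC)[:600,:800])
cv2.imwrite("pics/c2.png",cv2.resize(t[95:235,310:520],None,fx=3.8,fy=3.8,interpolation=cv2.INTER_CUBIC))
E
```

```text
(no output)
```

View pics/c1.png

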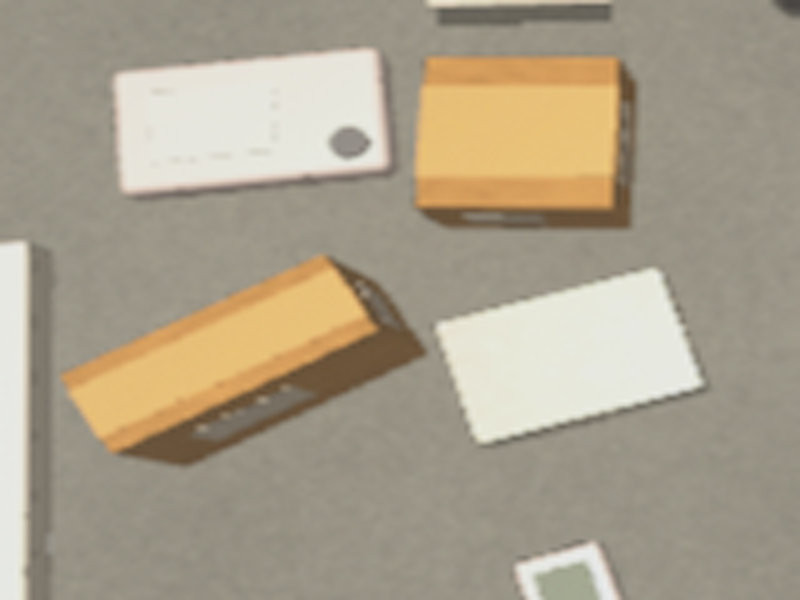

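View pics/c2.png

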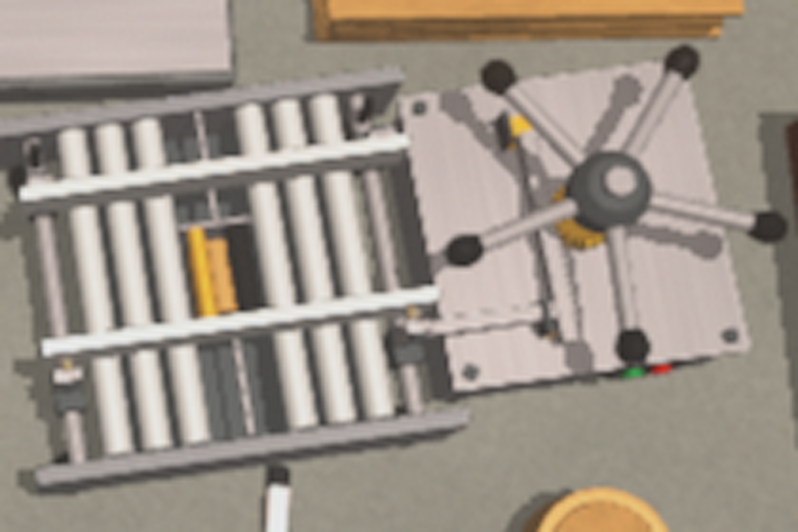

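```bash
cat > h.py <<'E'
import numpy as np,cv2
from bench import ctrl
from scipy.optimize import least_squares
from scipy.spatial.transform import Rotation as Ro
def cam(n):
    i=ctrl.camera_info(n);return np.array(i["camera_matrix"]),np.array(i["R"]),np.array(i["t"])
def proj(P,c):
    K,R,t=c;p=(R@np.atleast_2d(P).T).T+t;p=p@K.T;return p[:,:2]/p[:,2:]
def unproj(uv,z,c):
    K,R,t=c;uv=np.atleast_2d(uv).astype(float)
    d=(np.linalg.inv(K)@np.c_[uv,np.ones(len(uv))].T).T@R
    C=-R.T@t
    return C+d*((z-C[2])/d[:,2])[:,None]
def pose2(L,o,a):
    L=np.atleast_2d(np.array(L,float));c,s=np.cos(a),np.sin(a)
    return np.c_[o[0]+c*L[:,0]-s*L[:,1],o[1]+s*L[:,0]+c*L[:,1],L[:,2]]
E
cat > f.py <<'E'
from h import *
c=cam("top");print("C",-c[1].T@c[2])
a=np.array([[62,378],[328,256],[377,327],[115,452]])/[5,4]+[130,120]-.4
w=unproj(a,.1,c);print(w);print(w.mean(0),np.linalg.norm(np.roll(w,-1,0)-w,axis=1))
for i,j in [(0,1),(3,2)]:
    d=w[i]-w[j];print("yaw of long axis",np.arctan2(d[1],d[0]))
b=lambda L:np.array(L)/3.8+[310,95]-.37
px=b([[400,97],[690,60],[748,350],[455,390],[622,180]])
L=[[.104,-.038,.092],[.104,-.238,.092],[-.104,-.238,.092],[-.104,-.038,.092],[0,-.14,.177]]
r=least_squares(lambda p:(proj(pose2(L,p[:2],p[2]),c)-px).ravel(),[.55,-.1,0]);print("sealer",r.x);print(r.fun.reshape(-1,2).round(1))
o,y=r.x[:2],r.x[2]
R=np.array([[np.cos(y),-np.sin(y)],[np.sin(y),np.cos(y)]])
def ins(uv,z): w=unproj(uv,z,c); return (w[:,:2]-o)@R
g=ins(b([[497,76],[684,60],[768,225],[632,346],[464,250]]),.155)-[0,-.14]
print("grips",np.linalg.norm(g,axis=1)); ang=np.arctan2(g[:,1],g[:,0]) # at q: angle pi - q
print("q mod 1.2566",np.mod(np.pi-ang,2*np.pi/5))
print("near top in",ins(b([[42,341],[437,287]]),.127),"near out",ins(b([[42,354],[437,301]]),.127))
print("far in", ins(b([[24,200],[410,147]]),.127),"far out",ins(b([[22,186],[410,134]]),.127))
E
python3 f.py
```

```text
C [0.29747081 0.064341   1.1029059 ]
[[0.45218402 0.51403875 0.1       ]
 [0.5259494  0.38338164 0.1       ]
 [0.4796877  0.3574621  0.1       ]
 [0.40522227 0.48526787 0.1       ]]
[0.46576085 0.43503759 0.1       ] [0.15004203 0.05302799 0.14791692 0.05507421]
yaw of long axis 2.0847586382231738
yaw of long axis 2.0983572744392633
sealer [ 0.57422652 -0.1562726   0.09769266]
[[ 0.1 -0.7]
 [-0.6 -0.4]
 [ 1.   0.6]
 [-0.3  0. ]
 [-0.2  0.3]]
grips [0.10260575 0.10404532 0.10107973 0.1001111  0.10086364]
q mod 1.2566 [0.0509221  0.04880647 0.03080423 0.05060422 0.05716087]
near top in [[-0.04375211  0.22842921]
 [-0.04103837 -0.02935171]] near out [[-0.05223189  0.22950762]
 [-0.05021032 -0.02773722]]
far in [[ 0.0515322   0.22820579]
 [ 0.05476559 -0.02824099]] far out [[ 0.06119791  0.22832174]
 [ 0.06362278 -0.02977041]]
```

```bash
cat >> h.py <<'E'
def info():
    s=ctrl.get_state();R=Ro.from_rotvec(s["tool_rot"]).as_matrix()
    print("t",round(s["time"],2),"p",(s["position"]*1e3).round(1),"F",s["ft_force"].round(1),"M",s["torque"].round(2),"g",round(s["grip_width"],3))
    print("toolz yaw",round(np.arctan2(R[1,2],R[0,2]),4),"axes x",R[:,0].round(3),"y",R[:,1].round(3),"q",s["joint_positions"].round(2))
    return s,R
def plan(pos,zyaw,n):
    """n equal rows world-linear; prints tool-frame rows"""
    s,R=info();p=s["position"]
    T=np.c_[np.cross([0,0,-1.],[np.cos(zyaw),np.sin(zyaw),0]),[0,0,-1.],[np.cos(zyaw),np.sin(zyaw),0]]
    rv=Ro.from_matrix(R.T@T).as_rotvec();print("total turn",rv.round(4),"shift in tool",(R.T@(np.array(pos)-p)*1e3).round(1))
    Rr=R.copy();tr=[]
    for k in range(n):
        tr.append((Rr.T@(np.array(pos)-p)*1e3/n).round(1).tolist()); Rr=Rr@Ro.from_rotvec(rv/n).as_matrix()
    print(tr);print([(rv/n).round(4).tolist()]*1)
E
python3 - <<'E'
from h import *
plan([.466,.435,.20],0.52,10)
plan([.466,.435,.20],0.52-np.pi,10)
E
```

```text
t 0.15 p [231.2 607.  221.7] F [-0.2 -0.2  0.2] M [ 0.01 -0.02  0.  ] g 0.997
toolz yaw 1.207 axes x [ 0.935 -0.356  0.   ] y [-0.    -0.001 -1.   ] q [-1.19  0.32 -0.07  1.45  0.02  1.37 -0.06]
total turn [1.30e-03 6.87e-01 6.00e-04] shift in tool [280.6  21.9 -77.2]
[[28.1, 2.2, -7.7], [28.5, 2.2, -5.8], [28.9, 2.2, -3.8], [29.1, 2.2, -1.8], [29.1, 2.2, 0.2], [29.0, 2.2, 2.2], [28.8, 2.2, 4.2], [28.5, 2.2, 6.1], [28.0, 2.2, 8.1], [27.3, 2.2, 10.0]]
[[0.0001, 0.0687, 0.0001]]
t 0.15 p [231.2 607.  221.7] F [-0.2 -0.2  0.2] M [ 0.01 -0.02  0.  ] g 0.997
toolz yaw 1.207 axes x [ 0.935 -0.356  0.   ] y [-0.    -0.001 -1.   ] q [-1.19  0.32 -0.07  1.45  0.02  1.37 -0.06]
total turn [ 8.0000e-04 -2.4546e+00 -1.7000e-03] shift in tool [280.6  21.9 -77.2]
[[28.1, 2.2, -7.7], [25.3, 2.2, -14.3], [21.1, 2.2, -20.0], [15.6, 2.2, -24.6], [9.2, 2.2, -27.6], [2.2, 2.2, -29.0], [-4.9, 2.2, -28.7], [-11.8, 2.2, -26.6], [-17.9, 2.2, -23.0], [-22.9, 2.2, -17.9]]
[[0.0001, -0.2455, -0.0002]]
```

Request:
play_rows(
  translation=[
    [28.1,1,-7.7],
    [28.5,1,-5.8],
    [28.9,1,-3.8],
    [29.1,1,-1.8],
    [29.1,1,0.2],
    [29.0,1,2.2],
    [28.8,1,4.2],
    [28.5,2,6.1],
    [28.0,2,8.1],
    [27.3,2,10.0],
  ],
  turn=[
    [0,0.0687,0],
    [0,0.0687,0],
    [0,0.0687,0],
    [0,0.0687,0],
    [0,0.0687,0],
    [0,0.0687,0],
    [0,0.0687,0],
    [0,0.0687,0],
    [0,0.0687,0],
    [0,0.0687,0],
  ],
  fingers=[1,1,1,1,1,1,1,1,1,1],
  grip_force=15,
)

```text
time: 0.98
position: [0.4672, 0.4343, 0.2092]
tool_rot: [-1.411, 0.821, -0.821]
ft_force: [0.2, -0.1, -0.7]
grip_width: 1.002
```

```bash
python3 - <<'E'
from h import *
plan([.466,.435,.062],0.52,10)
c=cam("wrist"); im=ctrl.get_image("wrist")
y=.52;L=[[sx*.029,sy*.075,z] for z in (.1,0) for sx,sy in ((-1,-1),(1,-1),(1,1),(-1,1))]
for p in proj(pose2(L,[.466,.435],y),c): 
    if abs(p[0])<2000 and abs(p[1])<2000: cv2.circle(im,tuple(int(v) for v in p.round()),3,(0,0,255),-1)
cv2.imwrite("pics/w1.png",im)
E
```

```text
t 0.98 p [467.2 434.3 209.2] F [ 0.2 -0.1 -0.7] M [-0.12  0.01  0.01] g 1.002
toolz yaw 0.5166 axes x [ 0.494 -0.869  0.   ] y [-0. -0. -1.] q [-0.92  0.3   0.16  1.51 -0.05  1.34 -0.24]
total turn [ 0.0004 -0.0034  0.0001] shift in tool [ -1.2 147.2  -0.6]
[[-0.1, 14.7, -0.1], [-0.1, 14.7, -0.1], [-0.1, 14.7, -0.1], [-0.1, 14.7, -0.1], [-0.1, 14.7, -0.1], [-0.1, 14.7, -0.1], [-0.1, 14.7, -0.1], [-0.1, 14.7, -0.1], [-0.1, 14.7, -0.1], [-0.1, 14.7, -0.1]]
[[0.0, -0.0003, 0.0]]
```

View pics/w1.png

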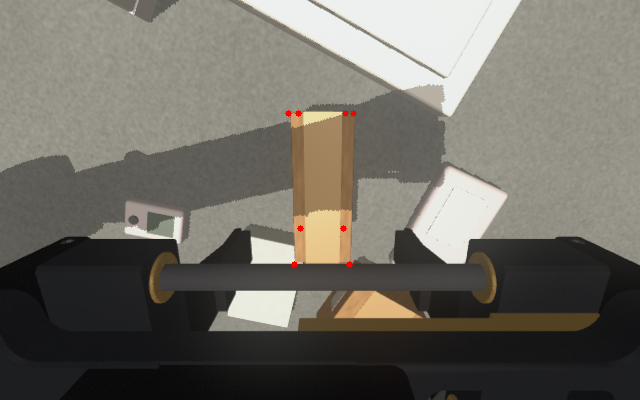

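The predicted outline (red) lies on the carton within 2 px. I'll descend and grip.

Request:
play_rows(
  translation=[
    [0,21,0],
    [0,21,0],
    [0,21,0],
    [0,21,0],
    [0,21,0],
    [0,21,0],
    [0,15,0],
    [0,6,0],
    [0,0,0],
    [0,0,0],
  ],
  turn=[
    [0,0,0],
    [0,0,0],
    [0,0,0],
    [0,0,0],
    [0,0,0],
    [0,0,0],
    [0,0,0],
    [0,0,0],
    [0,0,0],
    [0,0,0],
  ],
  fingers=[1,1,1,1,1,1,1,1,0.3,0.1],
  grip_force=15,
)

```text
time: 1.87
position: [0.4663, 0.4357, 0.0629]
tool_rot: [-1.411, 0.818, -0.818]
ft_force: [0.6, -0.2, 0.4]
grip_width: 0.918
```

Request:
play_rows(
  translation=[
    [0,0,0],
    [0,0,0],
    [0,0,0],
    [0,0,0],
    [0,0,0],
    [0,0,0],
    [0,0,0],
    [0,0,0],
    [0,0,0],
    [0,0,0],
  ],
  turn=[
    [0,0,0],
    [0,0,0],
    [0,0,0],
    [0,0,0],
    [0,0,0],
    [0,0,0],
    [0,0,0],
    [0,0,0],
    [0,0,0],
    [0,0,0],
  ],
  fingers=[0,0,0,0,0,0,0,0,0,0],
  grip_force=15,
)

```text
time: 2.7
position: [0.4666, 0.4359, 0.0636]
tool_rot: [-1.41, 0.818, -0.818]
ft_force: [-0.7, -1.6, 6.4]
grip_width: 0.663
```

```bash
cat > f2.py <<'E'
from h import *
c=cam("top")
b=lambda L:np.array(L)/3.8+[310,95]-.37
px=b([[400,97],[690,60],[748,350],[455,390],[622,180]])
L=[[.104,-.038,.092],[.104,-.238,.092],[-.104,-.238,.092],[-.104,-.038,.092],[0,-.14,.177]]
gp=b([[497,76],[684,60],[768,225],[632,346],[464,250]])
gn=b([[42,341],[437,287],[24,200],[410,147]])
def f(p):
    q,xf=p[3:]
    an=np.pi-q-np.array([-2,-1,0,1,2])*2*np.pi/5
    G=np.c_[.102*np.cos(an),-.14+.102*np.sin(an),0*an+.155]
    # order by match
    pg=proj(pose2(G,p[:2],p[2]),c)
    idx=[np.argmin(np.linalg.norm(pg-g,axis=1)) for g in gp]
    N=[[xn:=-.065+.02*q,.23,.127],[xn,-.03,.127],[xf,.23,.127],[xf,-.03,.127]]
    return np.r_[(proj(pose2(L,p[:2],p[2]),c)-px).ravel(),(pg[idx]-gp).ravel(),(proj(pose2(N,p[:2],p[2]),c)-gn).ravel()]
r=least_squares(f,[.574,-.156,.1,1.31,.055]);print(r.x);print(r.fun.reshape(-1,2).round(1).tolist())
print("bed",pose2([[0,.1,.09],[.006,.1,.09],[0,-.14,.155]],r.x[:2],r.x[2]))
E
python3 f2.py
python3 -c "
from h import *
plan([.466,.436,.28],.515,10)"
```

```text
[ 0.57326917 -0.15656828  0.10786602  1.31354849  0.05517975]
[[-0.2, -0.4], [-1.0, -0.8], [1.4, -0.0], [0.2, 0.2], [-0.2, 0.2], [0.1, 0.1], [-0.4, 0.5], [0.3, 0.5], [0.3, 0.6], [-0.2, 0.4], [-0.5, -0.6], [0.4, -0.7], [-0.9, -0.0], [0.6, 0.0]]
bed [[ 0.56250347 -0.05714947  0.09      ]
 [ 0.5684686  -0.05650352  0.09      ]
 [ 0.58834114 -0.29575461  0.155     ]]
t 2.7 p [466.6 435.9  63.6] F [-0.7 -1.6  6.4] M [-0.24  0.24 -0.07] g 0.663
toolz yaw 0.5199 axes x [ 0.497 -0.868 -0.001] y [ 0.001  0.001 -1.   ] q [-0.91  0.41  0.15  1.66 -0.07  1.07 -0.22]
total turn [-0.0011  0.0049 -0.0005] shift in tool [-5.000e-01 -2.164e+02 -2.000e-01]
[[-0.1, -21.6, -0.0], [-0.1, -21.6, -0.0], [-0.0, -21.6, -0.0], [-0.0, -21.6, -0.0], [-0.0, -21.6, -0.0], [-0.0, -21.6, -0.0], [-0.0, -21.6, -0.0], [-0.0, -21.6, -0.0], [-0.0, -21.6, -0.0], [-0.0, -21.6, -0.0]]
[[-0.0001, 0.0005, -0.0001]]
```

Request:
play_rows(
  translation=[
    [0,-14,0],
    [0,-22,0],
    [0,-24,0],
    [0,-26,0],
    [0,-26,0],
    [0,-26,0],
    [0,-26,0],
    [0,-24,0],
    [0,-18,0],
    [0,-10,0],
  ],
  turn=[
    [0,0,0],
    [0,0,0],
    [0,0,0],
    [0,0,0],
    [0,0,0],
    [0,0,0],
    [0,0,0],
    [0,0,0],
    [0,0,0],
    [0,0,0],
  ],
  fingers=[0,0,0,0,0,0,0,0,0,0],
  grip_force=20,
)

```text
time: 3.53
position: [0.4667, 0.4358, 0.2804]
tool_rot: [-1.409, 0.817, -0.818]
ft_force: [0.6, 0.3, -1.9]
grip_width: 0.664
```

```bash
python3 - <<'E'
from h import *
plan([.5695,-.0564,.28],.108,20)
cv2.imwrite("pics/t1.png",ctrl.get_image("scene"))
E
```

```text
t 3.53 p [466.7 435.8 280.4] F [ 0.6  0.3 -1.9] M [-0.09 -0.    0.03] g 0.664
toolz yaw 0.5201 axes x [ 0.497 -0.868 -0.001] y [ 0.002  0.002 -1.   ] q [-0.93  0.27  0.17  1.4  -0.05  1.47 -0.24]
total turn [-0.0021  0.4121 -0.0011] shift in tool [ 4.782e+02 -2.000e-01 -1.554e+02]
[[23.9, -0.0, -7.8], [24.1, -0.0, -7.3], [24.2, -0.0, -6.8], [24.3, -0.0, -6.3], [24.5, -0.0, -5.8], [24.6, -0.0, -5.3], [24.7, 0.0, -4.8], [24.8, 0.0, -4.3], [24.9, 0.0, -3.7], [24.9, 0.0, -3.2], [25.0, 0.0, -2.7], [25.0, 0.0, -2.2], [25.1, 0.0, -1.7], [25.1, 0.0, -1.2], [25.1, 0.0, -0.6], [25.1, 0.0, -0.1], [25.1, 0.0, 0.4], [25.1, 0.0, 0.9], [25.1, 0.0, 1.4], [25.1, 0.0, 1.9]]
[[-0.0001, 0.0206, -0.0001]]
```

View pics/t1.png

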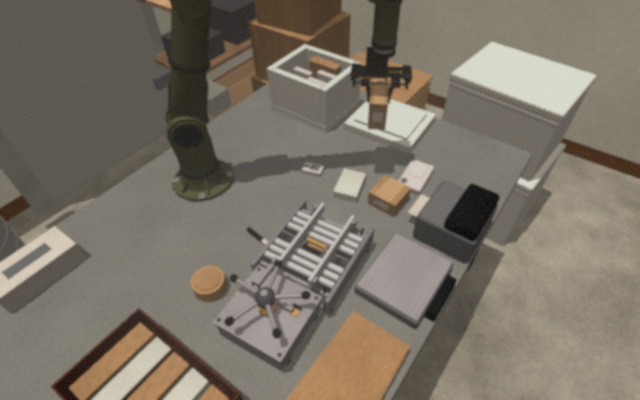

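The carton is held upright under the gripper at about (378,105). Next I carry it over the bed.

Request:
play_rows(
  translation=[
    [16,0,-5.2],
    [24,0,-7.3],
    [24,0,-6.8],
    [24,0,-6.3],
    [24.5,0,-5.8],
    [24.6,0,-5.3],
    [24.7,0,-4.8],
    [24.8,0,-4.3],
    [24.9,0,-3.7],
    [24.9,0,-3.2],
  ],
  turn=[
    [0,0.0206,0],
    [0,0.0206,0],
    [0,0.0206,0],
    [0,0.0206,0],
    [0,0.0206,0],
    [0,0.0206,0],
    [0,0.0206,0],
    [0,0.0206,0],
    [0,0.0206,0],
    [0,0.0206,0],
  ],
  fingers=[0,0,0,0,0,0,0,0,0,0],
)

```text
time: 4.42
position: [0.516, 0.1954, 0.2786]
tool_rot: [-1.34, 0.976, -0.977]
ft_force: [0.2, -0.1, -3.0]
grip_width: 0.666
```

Request:
play_rows(
  translation=[
    [25,0,-2.7],
    [25,0,-2.2],
    [25,0,-1.7],
    [25,0,-1.2],
    [25,0,-0.6],
    [25,0,-0.1],
    [25,0,0.4],
    [25,0,0.9],
    [20,0,1.4],
    [16,0,1.9],
  ],
  turn=[
    [0,0.0206,0],
    [0,0.0206,0],
    [0,0.0206,0],
    [0,0.0206,0],
    [0,0.0206,0],
    [0,0.0206,0],
    [0,0.0206,0],
    [0,0.0206,0],
    [0,0.0206,0],
    [0,0.0206,0],
  ],
  fingers=[0,0,0,0,0,0,0,0,0,0],
)

```text
time: 5.25
position: [0.565, -0.0367, 0.2787]
tool_rot: [-1.257, 1.132, -1.133]
ft_force: [0.5, -0.1, -3.4]
grip_width: 0.668
```

```bash
python3 - <<'E'
from h import *
plan([.5695,-.0564,.28],.108,10)
E
```

```text
t 5.25 p [565.  -36.7 278.7] F [ 0.5 -0.1 -3.4] M [-0.07  0.07 -0.03] g 0.668
toolz yaw 0.1038 axes x [ 0.104 -0.995  0.   ] y [ 0. -0. -1.] q [-0.47  0.12  0.53  1.6  -0.06  1.44  0.18]
total turn [-0.0003 -0.0042  0.0005] shift in tool [20.1 -1.3  2.4]
[[2.0, -0.1, 0.2], [2.0, -0.1, 0.2], [2.0, -0.1, 0.2], [2.0, -0.1, 0.2], [2.0, -0.1, 0.2], [2.0, -0.1, 0.2], [2.0, -0.1, 0.2], [2.0, -0.1, 0.2], [2.0, -0.1, 0.2], [2.0, -0.1, 0.2]]
[[-0.0, -0.0004, 0.0]]
```

Request:
play_rows(
  translation=[
    [6,0,0.8],
    [8,0,0.8],
    [6,0,0.8],
    [0,10,0],
    [0,14,0],
    [0,14,0],
    [0,14,0],
    [0,14,0],
    [0,10,0],
    [0,0,0],
  ],
  turn=[
    [0,-0.004,0],
    [0,0,0],
    [0,0,0],
    [0,0,0],
    [0,0,0],
    [0,0,0],
    [0,0,0],
    [0,0,0],
    [0,0,0],
    [0,0,0],
  ],
  fingers=[0,0,0,0,0,0,0,0,0,0],
)

```text
time: 6.08
position: [0.5677, -0.0516, 0.1995]
tool_rot: [-1.264, 1.129, -1.122]
ft_force: [-0.0, -0.5, -3.9]
grip_width: 0.667
```

```bash
python3 - <<'E'
from h import *
plan([.5695,-.0564,.1545],.108,10)
im=ctrl.get_image("wrist");cv2.imwrite("pics/w2.png",im)
im=ctrl.get_image("top");cv2.imwrite("pics/t2.png",cv2.resize(im[95:235,290:500],None,fx=3.8,fy=3.8,interpolation=cv2.INTER_CUBIC))
im=ctrl.get_image("scene");cv2.imwrite("pics/s2.png",cv2.resize(im[180:320,200:410],None,fx=3.8,fy=3.8,interpolation=cv2.INTER_CUBIC))
E
```

```text
t 6.08 p [567.7 -51.6 199.5] F [-0.  -0.5 -3.9] M [-0.05  0.11  0.05] g 0.667
toolz yaw 0.114 axes x [ 0.114 -0.994 -0.001] y [-0.005  0.    -1.   ] q [-0.44  0.18  0.54  1.7  -0.09  1.29  0.24]
total turn [ 0.0049  0.006  -0.0008] shift in tool [ 5.1 45.   1.5]
[[0.5, 4.5, 0.1], [0.5, 4.5, 0.1], [0.5, 4.5, 0.1], [0.5, 4.5, 0.1], [0.5, 4.5, 0.1], [0.5, 4.5, 0.1], [0.5, 4.5, 0.1], [0.5, 4.5, 0.1], [0.5, 4.5, 0.1], [0.5, 4.5, 0.1]]
[[0.0005, 0.0006, -0.0001]]
```

View pics/w2.png

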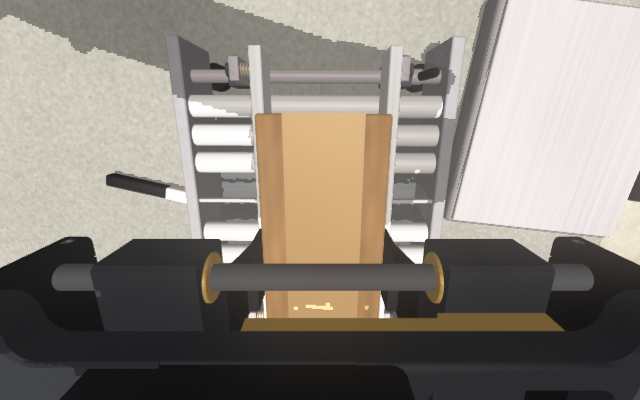

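View pics/s2.png

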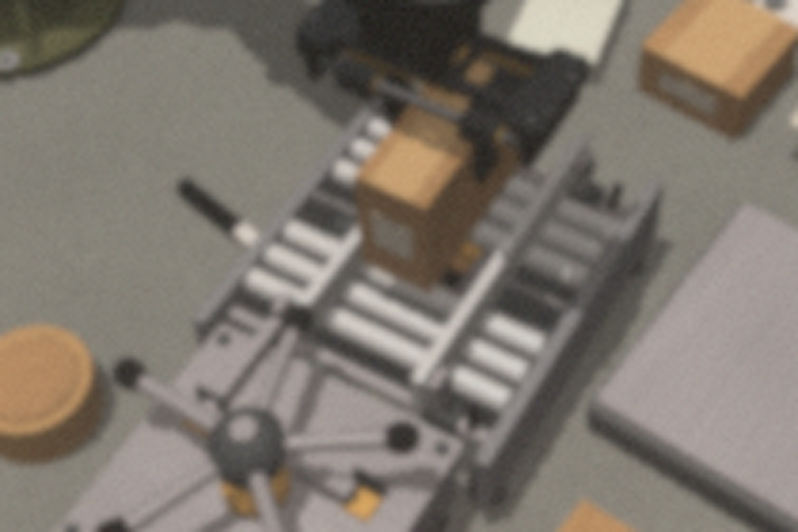

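View pics/t2.png

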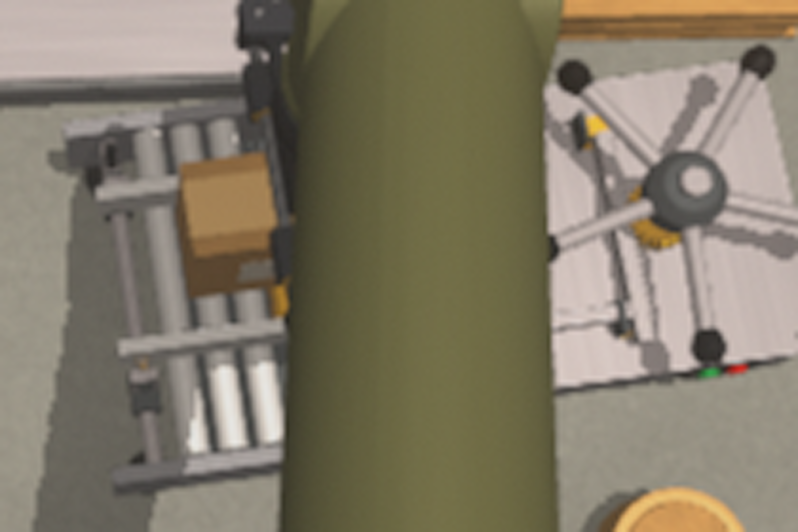

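Request:
play_rows(
  translation=[
    [3,0,0.4],
    [2,4,0.4],
    [0,8,0],
    [0,8,0],
    [0,7,0],
    [0,6,0],
    [0,5,0],
    [0,3,0],
    [0,2,0],
    [0,0,0],
  ],
  turn=[
    [0.0049,0.006,0],
    [0,0,0],
    [0,0,0],
    [0,0,0],
    [0,0,0],
    [0,0,0],
    [0,0,0],
    [0,0,0],
    [0,0,0],
    [0,0,0],
  ],
  fingers=[0,0,0,0,0,0,0,0,0,0],
)

```text
time: 7.07
position: [0.5708, -0.0578, 0.1591]
tool_rot: [-1.254, 1.128, -1.133]
ft_force: [-0.4, 0.7, -3.6]
grip_width: 0.66
```

```bash
python3 - <<'E'
from h import *
plan([.5695,-.0564,.1535],.108,10)
E
```

```text
t 7.07 p [570.8 -57.8 159.1] F [-0.4  0.7 -3.6] M [-0.04  0.07 -0.01] g 0.66
toolz yaw 0.1061 axes x [ 0.106 -0.994 -0.   ] y [ 0.004  0.001 -1.   ] q [-0.42  0.21  0.54  1.75 -0.12  1.21  0.26]
total turn [-0.0043 -0.0019 -0.0001] shift in tool [-1.5  5.6 -1.2]
[[-0.2, 0.6, -0.1], [-0.2, 0.6, -0.1], [-0.2, 0.6, -0.1], [-0.2, 0.6, -0.1], [-0.2, 0.6, -0.1], [-0.2, 0.6, -0.1], [-0.2, 0.6, -0.1], [-0.2, 0.6, -0.1], [-0.2, 0.6, -0.1], [-0.2, 0.6, -0.1]]
[[-0.0004, -0.0002, -0.0]]
```

Request:
play_rows(
  translation=[
    [-1,1,-1],
    [0,1,0],
    [0,1,0],
    [0,1,0],
    [0,1,0],
    [0,0.5,0],
    [0,0.5,0],
    [0,0,0],
    [0,0,0],
    [0,0,0],
  ],
  turn=[
    [-0.004,-0.002,0],
    [0,0,0],
    [0,0,0],
    [0,0,0],
    [0,0,0],
    [0,0,0],
    [0,0,0],
    [0,0,0],
    [0,0,0],
    [0,0,0],
  ],
  fingers=[0,0,0,0,0,0,0,0,0,0],
)

```text
time: 7.9
position: [0.5699, -0.057, 0.1536]
tool_rot: [-1.257, 1.129, -1.13]
ft_force: [-0.7, 0.5, -2.3]
grip_width: 0.662
```

Request:
play_rows(
  translation=[
    [0,0.5,0],
    [0,0.5,0],
    [0,0.5,0],
    [0,0,0],
    [0,0,0],
    [0,0,0],
    [0,0,0],
    [0,0,0],
    [0,0,0],
    [0,0,0],
  ],
  turn=[
    [0,0,0],
    [0,0,0],
    [0,0,0],
    [0,0,0],
    [0,0,0],
    [0,0,0],
    [0,0,0],
    [0,0,0],
    [0,0,0],
    [0,0,0],
  ],
  fingers=[0,0,0,0,0,0,0,0,0,0],
)

```text
time: 8.73
position: [0.57, -0.057, 0.1536]
tool_rot: [-1.257, 1.129, -1.129]
ft_force: [-4.3, 1.0, 7.0]
grip_width: 0.667
```

Request:
play_rows(
  translation=[
    [0,0,0],
    [0,0,0],
    [0,0,0],
    [0,0,0],
    [0,0,0],
    [0,0,0],
    [0,0,0],
    [0,0,0],
    [0,0,0],
    [0,0,0],
  ],
  turn=[
    [0,0,0],
    [0,0,0],
    [0,0,0],
    [0,0,0],
    [0,0,0],
    [0,0,0],
    [0,0,0],
    [0,0,0],
    [0,0,0],
    [0,0,0],
  ],
  fingers=[0.4,0.5,0.6,0.7,0.8,0.9,1,1,1,1],
)

```text
time: 9.57
position: [0.57, -0.057, 0.1521]
tool_rot: [-1.258, 1.129, -1.13]
ft_force: [1.0, -0.3, -0.0]
grip_width: 0.992
```

Request:
play_rows(
  translation=[
    [0,-5,0],
    [0,-10,0],
    [0,-15,0],
    [0,-18,0],
    [0,-18,0],
    [0,-18,0],
    [0,-18,0],
    [0,-14,0],
    [0,-8,0],
    [0,0,0],
  ],
  turn=[
    [0,0,0],
    [0,0,0],
    [0,0,0],
    [0,0,0],
    [0,0,0],
    [0,0,0],
    [0,0,0],
    [0,0,0],
    [0,0,0],
    [0,0,0],
  ],
  fingers=[1,1,1,1,1,1,1,1,1,1],
)

```text
time: 10.4
position: [0.5709, -0.0572, 0.2788]
tool_rot: [-1.254, 1.126, -1.132]
ft_force: [1.1, -0.4, 0.4]
grip_width: 1.001
```

```bash
python3 - <<'E'
from h import *
info()
im=ctrl.get_image("wrist");cv2.imwrite("pics/w3.png",im)
im=ctrl.get_image("scene");cv2.imwrite("pics/s3.png",cv2.resize(im[180:320,200:410],None,fx=3.8,fy=3.8,interpolation=cv2.INTER_CUBIC))
E
```

```text
t 10.4 p [570.9 -57.2 278.8] F [ 1.1 -0.4  0.4] M [-0.05  0.04 -0.03] g 1.001
toolz yaw 0.1078 axes x [ 0.108 -0.994  0.   ] y [ 0.005  0.001 -1.   ] q [-0.44  0.14  0.55  1.58 -0.07  1.44  0.23]
```

View pics/w3.png

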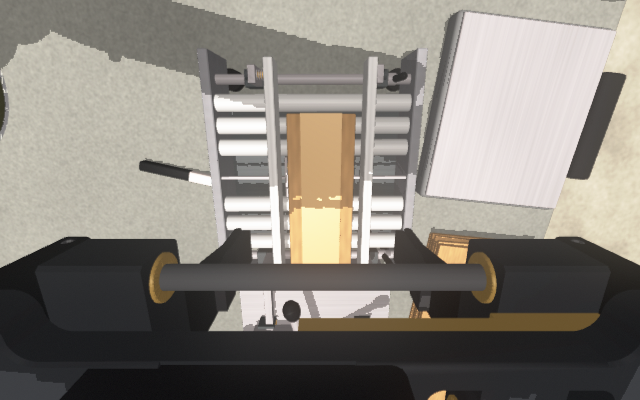

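View pics/s3.png

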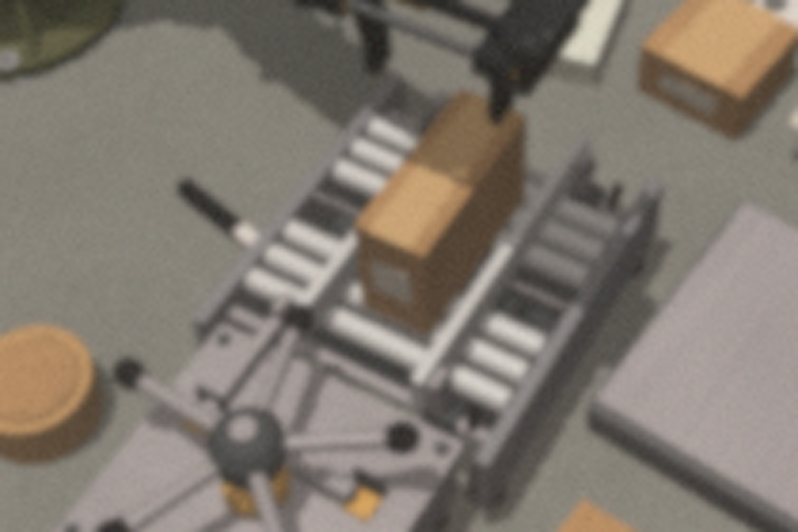

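```bash
cat >> h.py <<'E'
HUB=np.array([.5883,-.2958])
def wheelpos(phi,r,p,z):
    d=np.array([np.cos(phi),np.sin(phi)]);n=np.array([-d[1],d[0]]) # n ccw
    q=HUB+r*d+p*n;return [q[0],q[1],z]
def where(phi0=-0.577):
    s,R=info();phi=np.arctan2(R[1,2],R[0,2]);d=np.array([np.cos(phi),np.sin(phi)]);n=np.array([-d[1],d[0]])
    v=s["position"][:2]-HUB;F=s["ft_force"][:2]
    print("phi",phi.round(4),"r",(v@d*1e3).round(1),"p",(v@n*1e3).round(1),"Ftan(ccw)",(F@n).round(2),"Frad",(F@d).round(2),"torque",(F@n*(v@d)).round(3))
    return s
E
python3 - <<'E'
from h import *
s,R=info();K,Rc,t=cam("wrist");print("cam in tool",R.T@(-Rc.T@t-s["position"]))
P=wheelpos(-.577,.055,.032,.28);print(P)
plan(P,-.577,10)
c=cam("top")
for h in (.1,.15,.2): print(h,unproj([[553,53]],h,c),unproj([[533,88]],0,c),unproj([[530,118]],h,c))
E
```

```text
t 10.5 p [569.8 -57.  276. ] F [-0.6  0.   0.3] M [-0.09  0.04  0.07] g 0.996
toolz yaw 0.108 axes x [ 0.108 -0.994 -0.   ] y [ 0.001  0.    -1.   ] q [-0.44  0.14  0.55  1.59 -0.07  1.44  0.23]
cam in tool [-0.07653401 -0.16163229  0.0006213 ]
[np.float64(0.6518520493029305), np.float64(-0.29898387019174744), 0.28]
t 10.5 p [569.8 -57.  276. ] F [-0.6  0.   0.3] M [-0.09  0.04  0.07] g 0.996
toolz yaw 0.108 axes x [ 0.108 -0.994 -0.   ] y [ 0.001  0.    -1.   ] q [-0.44  0.14  0.55  1.59 -0.07  1.44  0.23]
total turn [-1.00e-03  6.85e-01 -5.00e-04] shift in tool [249.4  -3.9  55.5]
[[24.9, -0.4, 5.6], [24.5, -0.4, 7.2], [24.0, -0.4, 8.9], [23.3, -0.4, 10.5], [22.5, -0.4, 12.1], [21.6, -0.4, 13.6], [20.6, -0.4, 15.1], [19.6, -0.4, 16.4], [18.4, -0.4, 17.7], [17.1, -0.4, 19.0]]
[[-0.0001, 0.0685, -0.0001]]
0.1 [[ 0.8529161  -0.56190538  0.1       ]] [[ 0.80081588 -0.55229895  0.        ]] [[ 0.67277101 -0.47823732  0.1       ]]
0.15 [[ 0.8252243  -0.53068379  0.15      ]] [[ 0.80081588 -0.55229895  0.        ]] [[ 0.65406037 -0.45118701  0.15      ]]
0.2 [[ 0.79753251 -0.4994622   0.2       ]] [[ 0.80081588 -0.55229895  0.        ]] [[ 0.63534973 -0.4241367   0.2       ]]
```

Request:
play_rows(
  translation=[
    [24.9,0,5.6],
    [24.5,0,7.2],
    [24.0,0,8.9],
    [23.3,0,10.5],
    [22.5,0,12.1],
    [21.6,0,13.6],
    [20.6,0,15.1],
    [19.6,0,16.4],
    [18.4,0,17.7],
    [17.1,0,19.0],
  ],
  turn=[
    [0,0.0685,0],
    [0,0.0685,0],
    [0,0.0685,0],
    [0,0.0685,0],
    [0,0.0685,0],
    [0,0.0685,0],
    [0,0.0685,0],
    [0,0.0685,0],
    [0,0.0685,0],
    [0,0.0685,0],
  ],
  fingers=[0,-1,-1,-1,-1,-1,-1,-1,-1,-1],
  grip_force=10,
)

```text
time: 11.33
position: [0.6517, -0.2997, 0.2743]
tool_rot: [-0.877, 1.624, -1.621]
ft_force: [0.5, -0.5, 0.9]
grip_width: 0.324
```

```bash
python3 - <<'E'
from h import *
where()
plan(wheelpos(-.577,.055,.032,.28),-.577,5)
cv2.imwrite("pics/w4.png",ctrl.get_image("wrist"))
im=ctrl.get_image("scene");cv2.imwrite("pics/s4.png",cv2.resize(im[180:320,200:410],None,fx=3.8,fy=3.8,interpolation=cv2.INTER_CUBIC))
E
```

```text
t 11.33 p [ 651.7 -299.7  274.3] F [ 0.5 -0.5  0.9] M [-0.1   0.03 -0.02] g 0.324
toolz yaw -0.5803 axes x [-0.548 -0.836 -0.   ] y [-0.002  0.001 -1.   ] q [-0.06  0.53  0.73  1.19 -0.34  1.54  0.02]
phi -0.5803 r 55.2 p 31.6 Ftan(ccw) -0.16 Frad 0.74 torque -0.009
t 11.33 p [ 651.7 -299.7  274.3] F [ 0.5 -0.5  0.9] M [-0.1   0.03 -0.02] g 0.324
toolz yaw -0.5803 axes x [-0.548 -0.836 -0.   ] y [-0.002  0.001 -1.   ] q [-0.06  0.53  0.73  1.19 -0.34  1.54  0.02]
total turn [ 0.0019 -0.0033 -0.0002] shift in tool [-0.6 -5.7 -0.3]
[[-0.1, -1.1, -0.1], [-0.1, -1.1, -0.1], [-0.1, -1.1, -0.1], [-0.1, -1.1, -0.1], [-0.1, -1.1, -0.1]]
[[0.0004, -0.0007, -0.0]]
```

View pics/w4.png

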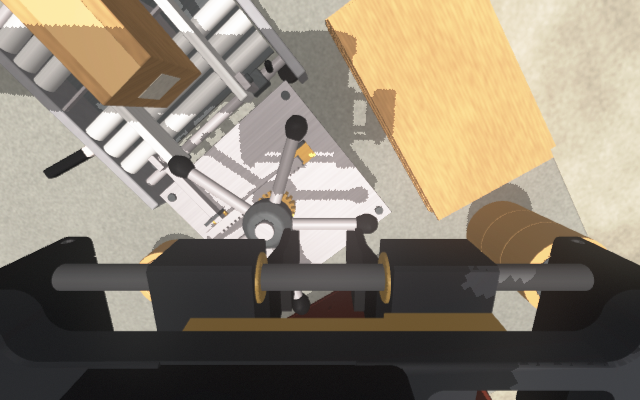

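View pics/s4.png

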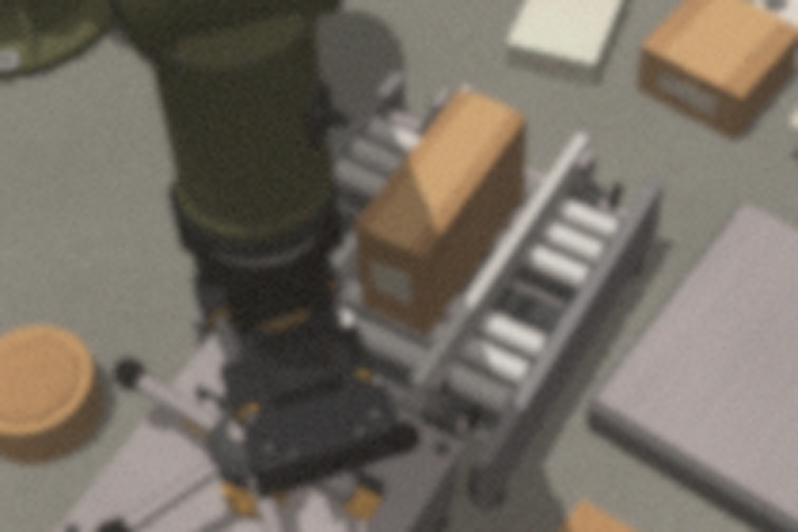

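```bash
python3 - <<'E'
from h import *
c=cam("wrist")
im=cv2.imread("pics/w4.png")
for k in range(5):
    phi=-.577+k*2*np.pi/5
    for r in (.03,.06,.09,.113):
        p=proj([wheelpos(phi,r,0,.161)],c)[0];cv2.circle(im,tuple(int(v) for v in p),3,(0,0,255),-1); print(k,r,p.round())
for z in (.274,.16):
    p=proj([wheelpos(-.577,.055,.032,z)],c)[0];print(z,p)
    cv2.circle(im,tuple(int(v) for v in p),4,(255,0,0),-1)
cv2.imwrite("pics/w4b.png",im)
E
```

```text
0 0.03 [296. 221.]
0 0.06 [325. 221.]
0 0.09 [355. 221.]
0 0.113 [378. 220.]
1 0.03 [273. 194.]
1 0.06 [281. 165.]
1 0.09 [290. 134.]
1 0.113 [297. 109.]
2 0.03 [240. 205.]
2 0.06 [213. 187.]
2 0.09 [186. 170.]
2 0.113 [164. 156.]
3 0.03 [243. 237.]
3 0.06 [221. 253.]
3 0.09 [200. 269.]
3 0.113 [184. 280.]
4 0.03 [276. 247.]
4 0.06 [287. 271.]
4 0.09 [296. 295.]
4 0.113 [303. 312.]
0.274 [318.74774534 238.2804498 ]
0.16 [320.17778723 189.62844183]
```

View pics/w4b.png

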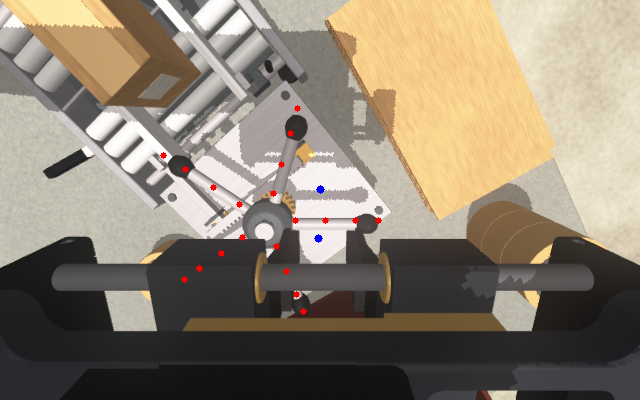

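Request:
play_rows(
  translation=[
    [0,0,0],
    [0,0,0],
    [0,10,0],
    [0,20,0],
    [0,24,0],
    [0,24,0],
    [0,24,0],
    [0,20,0],
    [0,12,0],
    [0,6,0],
  ],
  turn=[
    [0,-0.0033,0],
    [0,0,0],
    [0,0,0],
    [0,0,0],
    [0,0,0],
    [0,0,0],
    [0,0,0],
    [0,0,0],
    [0,0,0],
    [0,0,0],
  ],
  fingers=[-1,-1,-1,-1,-1,-1,-1,-1,-1,-1],
)

```text
time: 12.27
position: [0.6513, -0.2966, 0.1336]
tool_rot: [-0.883, 1.619, -1.614]
ft_force: [0.6, 0.9, -0.8]
grip_width: 0.005
```

```bash
python3 - <<'E'
from h import *
where()
E
```

```text
t 12.27 p [ 651.3 -296.6  133.6] F [ 0.6  0.9 -0.8] M [-0.14  0.11 -0.03] g 0.005
toolz yaw -0.5717 axes x [-0.541 -0.841 -0.001] y [-0.002  0.002 -1.   ] q [-0.08  0.59  0.69  1.39 -0.38  1.3   0.06]
phi -0.5717 r 53.4 p 33.4 Ftan(ccw) 1.04 Frad 0.04 torque 0.056
```

Request:
play_rows(
  translation=[
    [2,0,0],
    [3,0,0],
    [3,0,0],
    [2,0,0],
    [2,0,0],
    [1.5,0,0],
    [1,0,0],
    [1,0,0],
    [1,0,0],
    [1,0,0],
  ],
  turn=[
    [0,0.002,0],
    [0,0.002,0],
    [0,0.002,0],
    [0,0,0],
    [0,0,0],
    [0,0,0],
    [0,0,0],
    [0,0,0],
    [0,0,0],
    [0,0,0],
  ],
  fingers=[-1,-1,-1,-1,-1,-1,-1,-1,-1,-1],
)

```text
time: 13.1
position: [0.6434, -0.3122, 0.1362]
tool_rot: [-0.874, 1.621, -1.62]
ft_force: [1.6, 2.6, 1.4]
grip_width: 0.007
```

```bash
python3 - <<'E'
from h import *
where()
E
```

```text
t 13.1 p [ 643.4 -312.2  136.2] F [1.6 2.6 1.4] M [ 0.57 -0.34 -0.02] g 0.007
toolz yaw -0.5786 axes x [-0.547 -0.837 -0.003] y [ 0.002  0.002 -1.   ] q [-0.06  0.58  0.7   1.4  -0.38  1.3   0.08]
phi -0.5786 r 55.1 p 16.4 Ftan(ccw) 3.05 Frad -0.04 torque 0.168
```

Request:
play_rows(
  translation=[
    [2.4,0,0.6],
    [2.4,0,0.6],
    [2.4,0,0.6],
    [2.2,0,0.6],
    [2.2,0,0.6],
    [2.2,0,0.6],
    [2.2,0,0.6],
    [2.2,0,0.6],
    [2.2,0,0.6],
    [2.2,0,0.6],
  ],
  turn=[
    [0,0.04,0],
    [0,0.04,0],
    [0,0.04,0],
    [0,0.04,0],
    [0,0.04,0],
    [0,0.04,0],
    [0,0.04,0],
    [0,0.04,0],
    [0,0.04,0],
    [0,0.04,0],
  ],
  fingers=[-1,-1,-1,-1,-1,-1,-1,-1,-1,-1],
)

```text
time: 13.93
position: [0.6344, -0.3312, 0.1364]
tool_rot: [-0.569, 1.883, -1.881]
ft_force: [4.6, 2.7, 0.2]
grip_width: 0.005
```

```bash
python3 - <<'E'
from h import *
where()
E
```

```text
t 13.93 p [ 634.4 -331.2  136.4] F [4.6 2.7 0.2] M [ 0.67 -0.91  0.06] g 0.005
toolz yaw -0.9782 axes x [-0.83  -0.558 -0.006] y [ 0.005  0.003 -1.   ] q [-0.08  0.61  0.78  1.4  -0.43  1.31 -0.25]
phi -0.9782 r 55.1 p 18.5 Ftan(ccw) 5.3 Frad 0.3 torque 0.292
```

Request:
play_rows(
  translation=[
    [2.5,0,0.65],
    [2.4,0,0.65],
    [2.3,0,0.65],
    [2.3,0,0.65],
    [2.3,0,0.65],
    [2.3,0,0.65],
    [2.3,0,0.65],
    [2.3,0,0.65],
    [2.3,0,0.65],
    [2.3,0,0.65],
  ],
  turn=[
    [0,0.04,0],
    [0,0.04,0],
    [0,0.04,0],
    [0,0.04,0],
    [0,0.04,0],
    [0,0.04,0],
    [0,0.04,0],
    [0,0.04,0],
    [0,0.04,0],
    [0,0.04,0],
  ],
  fingers=[-1,-1,-1,-1,-1,-1,-1,-1,-1,-1],
)

```text
time: 14.77
position: [0.616, -0.3472, 0.1364]
tool_rot: [-0.198, 2.119, -2.117]
ft_force: [5.2, 2.8, -1.1]
grip_width: 0.005
```

```bash
python3 - <<'E'
from h import *
where()
im=ctrl.get_image("top");cv2.imwrite("pics/t5.png",cv2.resize(im[95:235,310:520],None,fx=3.8,fy=3.8,interpolation=cv2.INTER_CUBIC))
E
```

```text
t 14.77 p [ 616.  -347.2  136.4] F [ 5.2  2.8 -1.1] M [ 0.38 -1.15 -0.  ] g 0.005
toolz yaw -1.3785 axes x [-0.982 -0.191 -0.006] y [ 0.006  0.001 -1.   ] q [-0.11  0.62  0.87  1.43 -0.48  1.31 -0.59]
phi -1.3785 r 55.7 p 17.3 Ftan(ccw) 5.66 Frad -1.8 torque 0.315
```

View pics/t5.png

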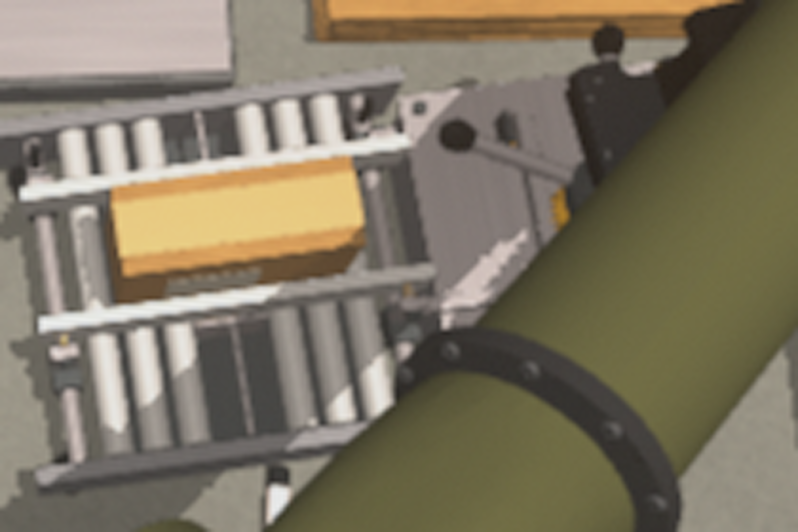

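Request:
play_rows(
  translation=[
    [2.3,0,0.6],
    [2.3,0,0.6],
    [2.3,0,0.6],
    [2.3,0,0.6],
    [2.3,0,0.6],
    [2.3,0,0.6],
    [2.3,0,0.6],
    [2.3,0,0.6],
    [2.3,0,0.6],
    [2.3,0,0.6],
  ],
  turn=[
    [0,0.04,0],
    [0,0.04,0],
    [0,0.04,0],
    [0,0.04,0],
    [0,0.04,0],
    [0,0.04,0],
    [0,0.04,0],
    [0,0.04,0],
    [0,0.04,0],
    [0,0.04,0],
  ],
  fingers=[-1,-1,-1,-1,-1,-1,-1,-1,-1,-1],
)

```text
time: 15.65
position: [0.5933, -0.3543, 0.1364]
tool_rot: [-0.227, -2.115, 2.114]
ft_force: [6.9, 0.1, -1.3]
grip_width: 0.005
```

```bash
python3 - <<'E'
from h import *
where()
E
```

```text
t 15.65 p [ 593.3 -354.3  136.4] F [ 6.9  0.1 -1.3] M [ 0.05 -1.3   0.04] g 0.005
toolz yaw -1.7786 axes x [-0.978  0.206 -0.006] y [ 0.006 -0.    -1.   ] q [-0.16  0.62  0.97  1.48 -0.52  1.31 -0.92]
phi -1.7786 r 56.2 p 17.0 Ftan(ccw) 6.69 Frad -1.55 torque 0.376
```

Request:
play_rows(
  translation=[
    [2.3,0,0.6],
    [2.3,0,0.6],
    [2.3,0,0.6],
    [2.3,0,0.6],
    [2.3,0,0.6],
    [2.3,0,0.6],
    [2.3,0,0.6],
    [2.3,0,0.6],
    [2.3,0,0.6],
    [2.3,0,0.6],
  ],
  turn=[
    [0,0.04,0],
    [0,0.04,0],
    [0,0.04,0],
    [0,0.04,0],
    [0,0.04,0],
    [0,0.04,0],
    [0,0.04,0],
    [0,0.04,0],
    [0,0.04,0],
    [0,0.04,0],
  ],
  fingers=[-1,-1,-1,-1,-1,-1,-1,-1,-1,-1],
)

```text
time: 16.48
position: [0.5698, -0.352, 0.1365]
tool_rot: [-0.596, -1.877, 1.876]
ft_force: [6.9, -1.6, -2.6]
grip_width: 0.006
```

```bash
python3 - <<'E'
from h import *
where()
im=ctrl.get_image("top");cv2.imwrite("pics/t6.png",cv2.resize(im[95:235,310:520],None,fx=3.8,fy=3.8,interpolation=cv2.INTER_CUBIC))
E
```

```text
t 16.48 p [ 569.8 -352.   136.5] F [ 6.9 -1.6 -2.6] M [-0.28 -1.28 -0.01] g 0.006
toolz yaw -2.1792 axes x [-0.821  0.572 -0.006] y [ 0.006 -0.002 -1.   ] q [-0.23  0.62  1.07  1.54 -0.56  1.31 -1.27]
phi -2.1792 r 56.7 p 16.9 Ftan(ccw) 6.57 Frad -2.68 torque 0.373
```

View pics/t6.png

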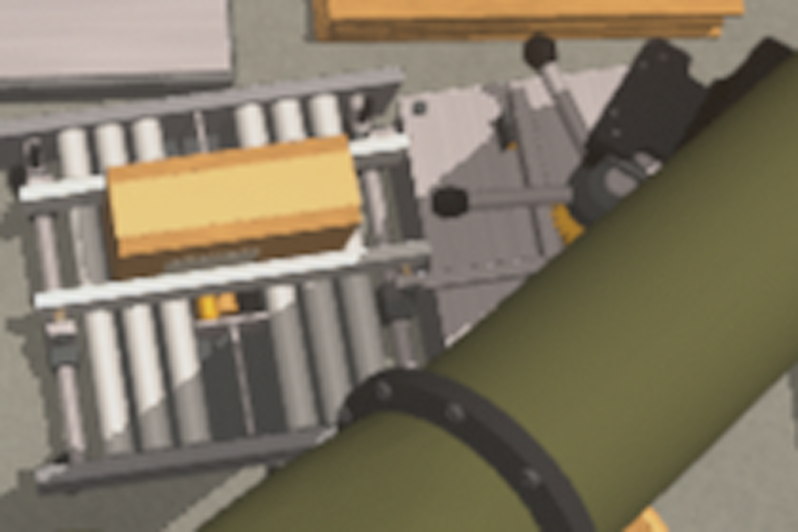

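Request:
play_rows(
  translation=[
    [0.57,0,0.15],
    [0.57,0,0.15],
    [0.57,0,0.15],
    [0.57,0,0.15],
    [0.57,0,0.15],
    [0.57,0,0.15],
    [0.57,0,0.15],
    [0.57,0,0.15],
    [0.57,0,0.15],
    [0.57,0,0.15],
  ],
  turn=[
    [0,0.01,0],
    [0,0.01,0],
    [0,0.01,0],
    [0,0.01,0],
    [0,0.01,0],
    [0,0.01,0],
    [0,0.01,0],
    [0,0.01,0],
    [0,0.01,0],
    [0,0.01,0],
  ],
  fingers=[-1,-1,-1,-1,-1,-1,-1,-1,-1,-1],
)

```text
time: 17.37
position: [0.5642, -0.35, 0.1365]
tool_rot: [-0.675, -1.813, 1.813]
ft_force: [6.1, -1.3, -2.9]
grip_width: 0.006
```

```bash
python3 - <<'E'
from h import *
where()
E
```

```text
t 17.37 p [ 564.2 -350.   136.5] F [ 6.1 -1.3 -2.9] M [-0.36 -1.29 -0.  ] g 0.006
toolz yaw -2.2779 axes x [-0.76   0.65  -0.006] y [ 0.006 -0.002 -1.   ] q [-0.25  0.62  1.1   1.56 -0.57  1.31 -1.36]
phi -2.2779 r 56.9 p 16.9 Ftan(ccw) 5.5 Frad -2.94 torque 0.313
```

Request:
play_rows(
  translation=[
    [0.57,0,0.15],
    [0.57,0,0.15],
    [0.57,0,0.15],
    [0.57,0,0.15],
    [0.57,0,0.15],
    [0.57,0,0.15],
    [0.57,0,0.15],
    [0.57,0,0.15],
    [0.57,0,0.15],
    [0.57,0,0.15],
  ],
  turn=[
    [0,0.01,0],
    [0,0.01,0],
    [0,0.01,0],
    [0,0.01,0],
    [0,0.01,0],
    [0,0.01,0],
    [0,0.01,0],
    [0,0.01,0],
    [0,0.01,0],
    [0,0.01,0],
  ],
  fingers=[-1,-1,-1,-1,-1,-1,-1,-1,-1,-1],
)

```text
time: 18.2
position: [0.5589, -0.3475, 0.1365]
tool_rot: [-0.753, -1.748, 1.748]
ft_force: [6.5, -1.9, -2.3]
grip_width: 0.005
```

```bash
python3 - <<'E'
from h import *
where()
im=ctrl.get_image("top");cv2.imwrite("pics/t7.png",cv2.resize(im[120:180,320:430],None,fx=7,fy=7,interpolation=cv2.INTER_CUBIC))
where()
E
```

```text
t 18.2 p [ 558.9 -347.5  136.5] F [ 6.5 -1.9 -2.3] M [-0.46 -1.29  0.07] g 0.005
toolz yaw -2.3781 axes x [-0.691  0.722 -0.006] y [ 0.006 -0.003 -1.   ] q [-0.27  0.62  1.12  1.57 -0.58  1.31 -1.45]
phi -2.3781 r 57.0 p 17.0 Ftan(ccw) 5.82 Frad -3.39 torque 0.332
t 18.25 p [ 558.8 -347.4  136.5] F [ 6.3 -1.7 -3.2] M [-0.39 -1.3   0.01] g 0.003
toolz yaw -2.3787 axes x [-0.691  0.723 -0.006] y [ 0.006 -0.002 -1.   ] q [-0.27  0.62  1.12  1.57 -0.58  1.31 -1.45]
phi -2.3787 r 57.0 p 16.9 Ftan(ccw) 5.62 Frad -3.41 torque 0.32
```

View pics/t7.png

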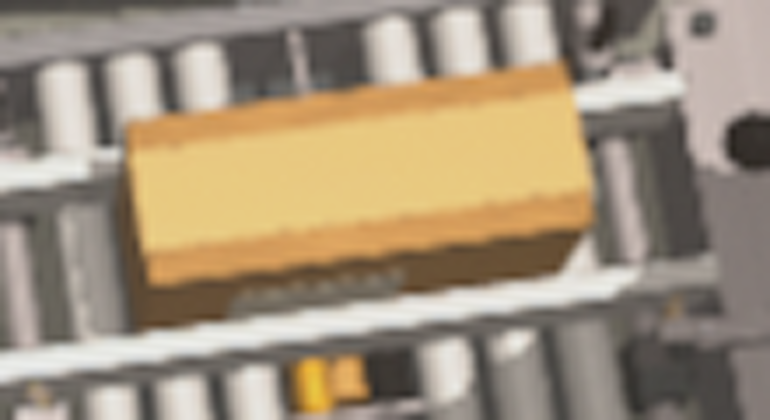

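Request:
play_rows(
  translation=[
    [0.25,0,0.06],
    [0.25,0,0.06],
    [0.25,0,0.06],
    [0.25,0,0.06],
    [0.25,0,0.06],
    [0.25,0,0.06],
    [0.25,0,0.06],
    [0.25,0,0.06],
    [0.25,0,0.06],
    [0.25,0,0.06],
  ],
  turn=[
    [0,0.004,0],
    [0,0.004,0],
    [0,0.004,0],
    [0,0.004,0],
    [0,0.004,0],
    [0,0.004,0],
    [0,0.004,0],
    [0,0.004,0],
    [0,0.004,0],
    [0,0.004,0],
  ],
  fingers=[-1,-1,-1,-1,-1,-1,-1,-1,-1,-1],
)

```text
time: 19.08
position: [0.5568, -0.3462, 0.1365]
tool_rot: [-0.782, -1.721, 1.721]
ft_force: [5.6, -2.8, -2.8]
grip_width: 0.007
```

```bash
cat >> h.py <<'E'
def wm():
    s=where();phi=np.arctan2(*Ro.from_rotvec(s["tool_rot"]).as_matrix()[[1,0],2]);d=np.array([np.cos(phi),np.sin(phi)])
    n=np.array([-d[1],d[0]]);v=s["position"][:2]-HUB
    print("F from M",round(s["torque"][:2]@d/.191,2),"spoke ang",round(phi+(v@n-.0155)/(v@d),4))
E
python3 -c "
from h import *
wm()"
```

```text
t 19.08 p [ 556.8 -346.2  136.5] F [ 5.6 -2.8 -2.8] M [-0.49 -1.29 -0.03] g 0.007
toolz yaw -2.4179 axes x [-0.662  0.749 -0.006] y [ 0.006 -0.003 -1.   ] q [-0.28  0.62  1.13  1.58 -0.58  1.31 -1.48]
phi -2.4179 r 57.0 p 16.9 Ftan(ccw) 5.8 Frad -2.31 torque 0.331
F from M 6.42 spoke ang -2.3936
```

Request:
play_rows(
  translation=[
    [0.25,0,0.06],
    [0.25,0,0.06],
    [0.25,0,0.06],
    [0.25,0,0.06],
    [0.25,0,0.06],
    [0.25,0,0.06],
    [0.25,0,0.06],
    [0.25,0,0.06],
    [0.25,0,0.06],
    [0.25,0,0.06],
  ],
  turn=[
    [0,0.004,0],
    [0,0.004,0],
    [0,0.004,0],
    [0,0.004,0],
    [0,0.004,0],
    [0,0.004,0],
    [0,0.004,0],
    [0,0.004,0],
    [0,0.004,0],
    [0,0.004,0],
  ],
  fingers=[-1,-1,-1,-1,-1,-1,-1,-1,-1,-1],
)

```text
time: 19.92
position: [0.5549, -0.3451, 0.1365]
tool_rot: [-0.812, -1.694, 1.695]
ft_force: [7.1, -3.4, -3.2]
grip_width: 0.006
```

```bash
python3 -c "
from h import *
wm()"
```

```text
t 19.92 p [ 554.9 -345.1  136.5] F [ 7.1 -3.4 -3.2] M [-0.69 -1.51 -0.01] g 0.006
toolz yaw -2.4581 axes x [-0.631  0.775 -0.007] y [ 0.007 -0.004 -1.   ] q [-0.29  0.62  1.14  1.59 -0.58  1.31 -1.52]
phi -2.4581 r 57.0 p 17.1 Ftan(ccw) 7.08 Frad -3.39 torque 0.404
F from M 7.8 spoke ang -2.4297
```

Request:
play_rows(
  translation=[
    [0.25,0,0.06],
    [0.25,0,0.06],
    [0.25,0,0.06],
    [0.25,0,0.06],
    [0,0,0],
    [0,0,0],
    [0,0,0],
    [0,0,0],
    [0,0,0],
    [0,0,0],
  ],
  turn=[
    [0,0.004,0],
    [0,0.004,0],
    [0,0.004,0],
    [0,0.004,0],
    [0,0,0],
    [0,0,0],
    [0,0,0],
    [0,0,0],
    [0,0,0],
    [0,0,0],
  ],
  fingers=[-1,-1,-1,-1,-1,-1,-1,-1,-1,-1],
)

```text
time: 20.75
position: [0.5542, -0.3447, 0.1366]
tool_rot: [-0.824, -1.683, 1.685]
ft_force: [8.2, -4.2, -4.4]
grip_width: 0.007
```

```bash
python3 -c "
from h import *
wm()
im=ctrl.get_image('top');cv2.imwrite('pics/t8.png',cv2.resize(im[120:180,320:430],None,fx=7,fy=7,interpolation=cv2.INTER_CUBIC))
wm()"
```

```text
t 20.75 p [ 554.2 -344.7  136.6] F [ 8.2 -4.2 -4.4] M [-0.79 -1.54 -0.01] g 0.007
toolz yaw -2.4739 axes x [-0.619  0.785 -0.008] y [ 0.007 -0.004 -1.   ] q [-0.29  0.62  1.14  1.59 -0.58  1.3  -1.54]
phi -2.4739 r 57.0 p 17.3 Ftan(ccw) 8.32 Frad -3.82 torque 0.474
F from M 8.25 spoke ang -2.4423
t 20.8 p [ 554.2 -344.7  136.6] F [ 8.2 -4.2 -3. ] M [-0.82 -1.54 -0.04] g 0.01
toolz yaw -2.4739 axes x [-0.619  0.785 -0.008] y [ 0.007 -0.004 -1.   ] q [-0.29  0.62  1.14  1.59 -0.58  1.3  -1.54]
phi -2.4739 r 57.0 p 17.3 Ftan(ccw) 8.37 Frad -3.88 torque 0.478
F from M 8.36 spoke ang -2.4425
```

View pics/t8.png

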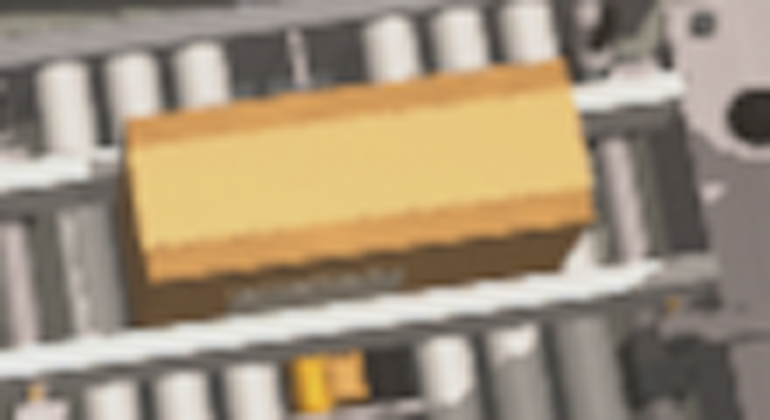

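Force build-up puts the guide load at about 9–11 N, which is inside the snug band. I'll stop winding, back off the spoke and lift clear.

Request:
play_rows(
  translation=[
    [-0.5,0,0],
    [-1,0,0],
    [-2,0,0],
    [-3,0,0],
    [-4,0,0],
    [-4,0,0],
    [-2,0,0],
    [0,0,0],
    [0,-5,0],
    [0,-15,0],
  ],
  turn=[
    [0,0,0],
    [0,0,0],
    [0,0,0],
    [0,0,0],
    [0,0,0],
    [0,0,0],
    [0,0,0],
    [0,0,0],
    [0,0,0],
    [0,0,0],
  ],
  fingers=[-1,-1,-1,-1,-1,-1,-1,-1,-1,-1],
)

```text
time: 21.63
position: [0.56, -0.3555, 0.1545]
tool_rot: [-0.813, -1.68, 1.679]
ft_force: [-0.3, 0.7, 0.4]
grip_width: 0.007
```

Request:
play_rows(
  translation=[
    [0,-20,0],
    [0,-24,0],
    [0,-24,0],
    [0,-24,0],
    [0,-24,0],
    [0,-20,0],
    [0,-10,0],
    [0,0,0],
    [0,0,0],
    [0,0,0],
  ],
  turn=[
    [0,0,0],
    [0,0,0],
    [0,0,0],
    [0,0,0],
    [0,0,0],
    [0,0,0],
    [0,0,0],
    [0,0,0],
    [0,0,0],
    [0,0,0],
  ],
  fingers=[-1,-1,-1,-1,-1,-1,-1,-1,-1,-1],
)

```text
time: 22.47
position: [0.5607, -0.3561, 0.3008]
tool_rot: [-0.816, -1.681, 1.679]
ft_force: [0.5, -0.4, 0.1]
grip_width: 0.001
```

```bash
python3 - <<'E'
from h import *
where()
c=cam("wrist")
im=ctrl.get_image("wrist");cv2.imwrite("pics/w9.png",im)
im=ctrl.get_image("scene");cv2.imwrite("pics/s9.png",cv2.resize(im[180:320,200:410],None,fx=3.8,fy=3.8,interpolation=cv2.INTER_CUBIC))
im=ctrl.get_image("top");cv2.imwrite("pics/t9.png",im)
E
```

```text
t 22.47 p [ 560.7 -356.1  300.8] F [ 0.5 -0.4  0.1] M [ 0.08  0.18 -0.04] g 0.001
toolz yaw -2.4757 axes x [-0.618  0.786  0.001] y [-0.     0.001 -1.   ] q [-0.23  0.53  1.17  1.32 -0.49  1.6  -1.61]
phi -2.4757 r 58.9 p 30.4 Ftan(ccw) 0.62 Frad -0.12 torque 0.037
```

View pics/w9.png

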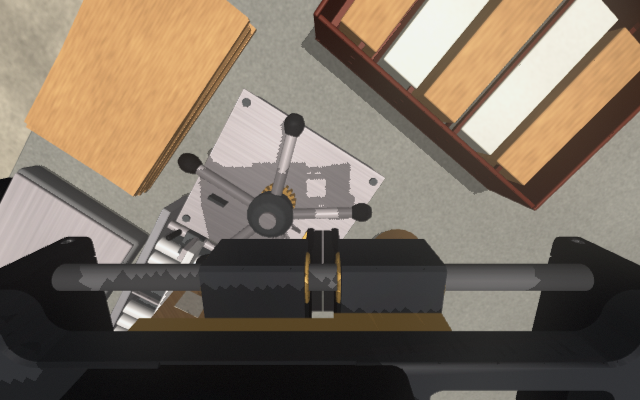

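View pics/s9.png

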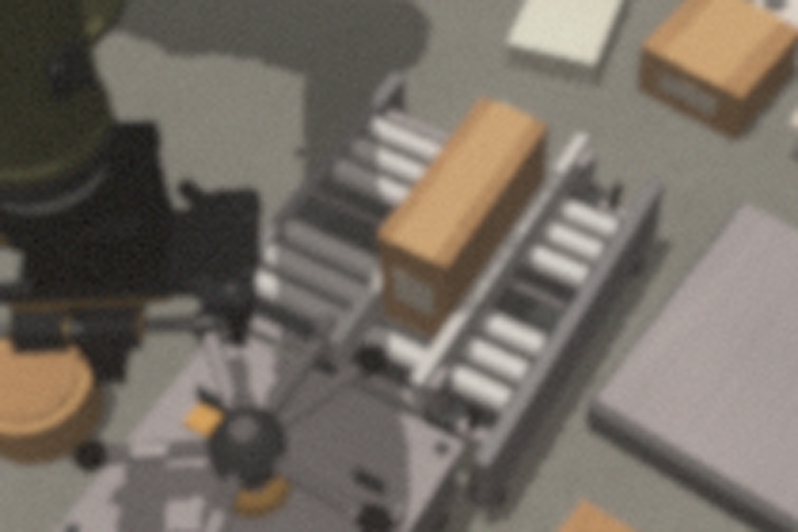

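View pics/t9.png

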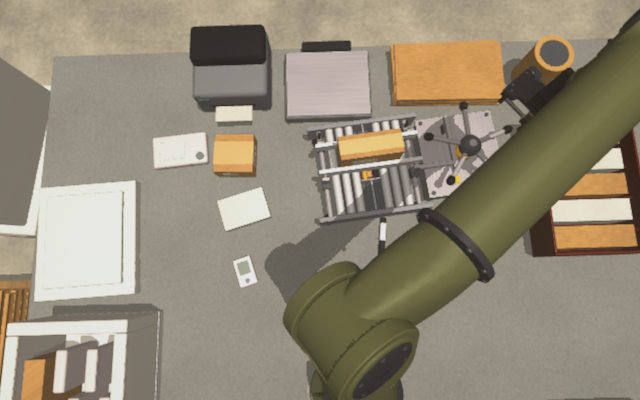

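```bash
python3 - <<'E'
import cv2
t=cv2.imread("pics/t9.png")
cv2.imwrite("pics/t9c.png",cv2.resize(t[95:235,310:520],None,fx=3.8,fy=3.8,interpolation=cv2.INTER_CUBIC))
E
```

```text
(no output)
```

View pics/t9c.png

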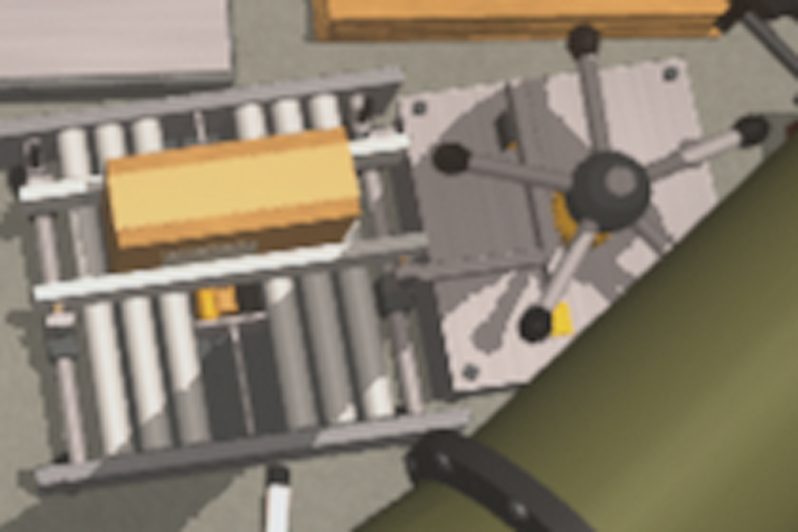

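```bash
python3 - <<'E'
from h import *
c=cam("top");o=np.array([.57327,-.15657]);y=.10787
R=np.array([[np.cos(y),-np.sin(y)],[np.sin(y),np.cos(y)]])
b=lambda L:np.array(L)/3.8+[310,95]-.37
ins=lambda uv,z:((unproj(b(uv),z,c)[:,:2]-o)@R*1e3).round(1)
print("carton top TL TR BR BL",ins([[107,160],[345,128],[360,213],[118,246]],.19))
print("near guide in",ins([[36,287],[427,236]],.127),"far in",ins([[24,200],[410,147]],.127))
g=ins([[583,40],[752,130],[537,323],[452,158]],.155)-[0,-140]
print("q",np.mod(np.pi-np.arctan2(g[:,1],g[:,0]),2*np.pi/5)+2*np.pi/5)
E
```

```text
carton top TL TR BR BL [[ 53.4 175.2]
 [ 53.4  26.8]
 [ -1.6  27.1]
 [ -1.8 176.4]]
near guide in [[ -4.4 228. ]
 [ -5.8 -28.6]] far in [[ 54.8 227.9]
 [ 55.5 -28.6]]
q [1.92688223 1.92685945 1.92791999 1.93305252]
```

```bash
python3 -c "
from h import *
print(ctrl.close_job())"
```

```text
the job is handed in; nothing more can be done
None
```

The tall carton now stands upright on the middle of the roller bed, held between the two guides, and I handed the job in at about 22.6 s. I set it down and let go first. Then I wound the wheel clockwise by about 1.87 rad, from about 1.31 to 3.18. I did this by following one spoke all the way round rather than changing from spoke to spoke; the guide itself was never touched.

**Last checks, with the gripper lifted clear:**
- **Contact force:** the wrist read about 0 N.
- **Carton:** in the top view it is parallel to the guides to within about 0.2 mm and centred along the bed to within 1–2 mm. There is no visible gap to the fixed guide.
- **Wheel:** the turn read from the top view (3.18) matches the angle where I stopped pushing, so the drag held it.
- **Bystanders:** those in view had not visibly moved. The tape roll was hidden by the arm in the last top view but shows in the last scene view.

**Uncertain:** I worked out the snug force from the build-up on the spoke, not by measuring it at the carton. The direct force reading gave about 11 N and the wrist moment about 9 N. Both are inside the 6–15 N band, and they assume the roughly 3.5 N of sliding friction stays in the guide's springs.

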